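# Seat the square-drive selector handle toward the flask

## Task

The red paddle handle of the selector valve is riding up on its square stem. Turn it toward the conical flask with the pink contents (not toward the amber jar) and press it down until its square socket drops over the stem and it sits fully home over the port on the flask's side; turning it in small steps under light pressure finds the spot. Leave the flask and the jar standing where they are.

Things in the scene. Friction and masses are not known exactly. Their poses are not given: they have to be found in the camera images.
- lever (a joint): angle of the red handle about the valve's vertical axis, rad, counter-clockwise from above, stops at -1.2 and 1.2. At 0 the paddle points along the valve's -x, half-way between the ports. The socket fits the stem at +0.785 (paddle over the port on the robot's right) and -0.785 (left port), each within about 0.1. Turning takes about 1 N at the paddle, more under pressure; it stays where left.
- lever_drop (a joint): how far the handle has dropped, m: 0 = riding on the stem (start), 0.0125 = fully home. A stiff seal holds it up: where the socket fits it must still be pressed with about 4 to 6 N (more while turning), and then stays down. Press anywhere on its top: it is guided and does not tip or come off. Once dropped it no longer turns.
- valve: selector valve, fixed: dark round foot 110 mm across, square aluminium block 64 mm wide up to z = 40 mm, square steel stem 32 mm wide up to 54 mm. Origin at the bench on the handle's turning axis. Its -x roughly faces the robot; two brass ports stick out at 45 degrees either side of -x, to 64 mm from the axis, 24 mm up. One vessel stands before each port, about 195 mm from the axis.
- boss_top (a point): centre of the top face of the handle's square red boss (58 x 58 mm, 26 mm high), on the turning axis; 80 mm above the bench when riding up, 68 mm when home. The paddle points along its own -x.
- rib_top (a point): middle of the top edge of the paddle's upright rib, 85 mm from the axis. Rib: radial, 9 mm thick, 28 mm above the plate, from the boss to 119 mm from the axis. Plate: flat, 62 mm wide (26 mm clear each side of the rib), 48 to 122 mm from the axis, its top 28 mm below this point. Shut fingertips can stand on it beside the rib, press and push the rib sideways; or pinch the rib from above.
- flask_mid (a point): middle of the conical glass flask with pink contents, 64 mm wide at the foot, 106 mm high; half-way up. Loose, light. It stands before either the left or the right port.
- jar_mid (a point): middle of the amber jar with a black cap, 52 mm wide, 82 mm high; half-way up. Loose. It stands before the other port.
Things that resemble listed ones, but are neither listed nor needed, are in the scene too. Leave any brown, purple or yellow look-alike of the part that bears flask_mid alone.

How it is judged:
By the outcome, as a careful person would: the job done as asked, in the order asked, and still so for the second after the job is handed in, with the robot touching nothing.
It also fails if it takes over 38 s, if anything falls off the work surface, if the arm or the gripper's body presses on something with over 40 N, if the wrist force passes 120 N, or if a joint passes its speed limit or range.

## Robot

A 6-joint arm with a two-finger parallel gripper is mounted at the origin on a cart in front of the work surface, level with it; the furniture and walls round the work are solid. World frame = base frame: x ahead of the robot, y to its left, z up, the work surface at z = 0. Lengths are in m, angles in rad, forces in N, time in s.
With the tool pointing down it reaches from about 0.35 to 0.875 m from the base axis. Payload 15.5 kg.
Tool frame: the origin (TCP) lies between the finger pads; the fingertips stand 8 mm ahead of it and the grasp point (between the pads) lies 11 mm behind it; z points along the fingers, y is the line along which they close (so a half turn about z gives the same grasp; the last joint's range is limited). The gripper opens to 85 mm and grips with 20 to 120 N. Pads are 22 mm wide; open, the fingers measure 114 mm over their backs; the gripper's body (76 mm by 85 mm) begins 54 mm behind the grasp point. The pads swing forward as they close: fully open they stand 13 mm farther back than shut.
Start: joints at [-1.294, 0.494, 1.345, -0, 1.302, -0.096], TCP at [0.228, -0.582, 0.2] pointing down, gripper open.
Joint ranges: [-2.91, 2.91], [-0.82, 2.16], [0.22, 2.67], [-1.22, 4.37], [0.12, 2.79], [-3.08, 3.08]. Speed limits (rad/s): [1.89, 1.89, 2.57, 3.01, 3.01, 3.01].

## Interface

Orientations are given as [roll, pitch, yaw] about the fixed x, y, z axes, in that order (R = Rz(yaw) Ry(pitch) Rx(roll)).
In Python, from workcell import ctrl gives the robot as it stands.
- The arm moves only by the shell command python3 -m crank 'ROWS' [FORCE]. ROWS is JSON, a list of rows, each a list of 3 entries, a list of its own where there are three numbers: the gripper command: -1 is shut, 1 is fully open, values between are in proportion, then the shift along the tool's x, y, z in m, then the turn about the tool's z in units of 5 degrees (1.0 is 5 degrees). A call has 1 to 20 rows; each row shifts and turns the commanded pose from where the row before left it, along the tool's axes as they then stand; what a row does not reach is not made up. A row lasts 1/10 s, in which the tool goes at most 50 mm and 8.59 degrees, less where a joint would pass 70% of its speed; a pose out of reach is approached as far as the arm can. A call is refused whole if a number of a shift passes 0.05 or a number of a turn 1, either way. A call with a gripper value outside its range is refused whole. The fingers move at their own pace and stop on an object; FORCE is the grip in N (left out, the last holds). Time passes only in rows, so rows that do not move let the fingers close. It gives the time, the measured TCP pose, the force, the opening and the grip force at its end, in the units of the state.
- ctrl.read_state(): the state, without advancing time (a new reading comes with each control period).
- ctrl.snapshot(name): name is "scene" or "top"; returns (picture, depth): 420x560x3 uint8, blue, green, red; 420x560 float32, m along the optical axis (not along the pixel's ray), 0 where there is no reading.
- ctrl.camera_info(name): a dict with "camera_matrix" (3x3 intrinsics, pixels), "rvec" (rotation vector, rad) and "tvec" (3), from world to camera coordinates, as OpenCV has them. Camera axes: x right, y down, z forward; pixel columns grow to the right and rows downward; lengths in m; the calibration is good to about 2 mm. A picture is of the moment at which its call begins. camera_info takes no time and is no camera call.
- ctrl.hand_in(): hands the job in; it is judged then, once.
The state is a dict: "clock": time; "q": joint angles; "qd": joint speeds; "joint_efforts": joint torques, N m; "position": TCP position; "eef_rot": TCP orientation; "force": force on the tool from outside, world axes, zero at the start; "wrist_torque": the same for the moment, N m; "width": finger opening in m; "finger_force": force on a finger pad.
Only numpy, scipy, OpenCV 4.12 (cv2) and the standard library are available. Lean on these libraries where they do the work, as an engineer would, in place of code of your own. Each camera call takes 0.05 s, during which the arm holds its last target. There are 200 camera calls.

## Working session

There is one attempt and no reset: what is moved stays moved. The work goes in short steps, Python scripts to look and compute and a shell command to move; the robot and the scene stay as the last step left them, time stands still between calls to the robot, and variables do not carry over. Pictures are saved under pics/ and viewed, at most 10 in all, crops included, and the job is handed in when it is done.

```bash
mkdir -p pics; cat > h.py <<'E'
import numpy as np, cv2
from workcell import ctrl
def cam(n):
    c=ctrl.camera_info(n);K=np.array(c["camera_matrix"],float);R=cv2.Rodrigues(np.array(c["rvec"],float))[0];t=np.array(c["tvec"],float).ravel()
    return K,R,t
def plane(n,u,v,z):
    K,R,t=cam(n);d=R.T@np.linalg.solve(K,[u,v,1.]);o=-R.T@t
    return o+d*(z-o[2])/d[2]
def cloud(n,D):
    K,R,t=cam(n);v,u=np.indices(D.shape)
    p=np.stack([(u-K[0,2])/K[0,0]*D,(v-K[1,2])/K[1,1]*D,D],-1)
    return (p-t)@R
E
python3 - <<'E'
from h import *
for n in("scene","top"):
    im,d=ctrl.snapshot(n);np.savez(f"{n}0.npz",im=im,d=d);cv2.imwrite(f"pics/{n}0.png",im)
s=ctrl.read_state();print({k:np.round(v,3) for k,v in s.items()})
E
```

```text
{'clock': np.float64(0.1), 'q': array([-1.293,  0.494,  1.346, -0.   ,  1.303, -0.096]), 'qd': array([ 0.001, -0.002, -0.003, -0.001,  0.002,  0.002]), 'joint_efforts': array([ 2.0000e-03, -8.8360e+01, -3.8456e+01, -0.0000e+00,  5.0000e-03,
       -0.0000e+00]), 'position': array([ 0.228, -0.582,  0.2  ]), 'eef_rot': array([-3.14 , -0.   ,  0.373]), 'force': array([ 0.263, -0.446,  0.441]), 'wrist_torque': array([ 0.027, -0.022, -0.053]), 'finger_force': np.float64(0.0), 'width': np.float64(0.085)}
```

View pics/scene0.png

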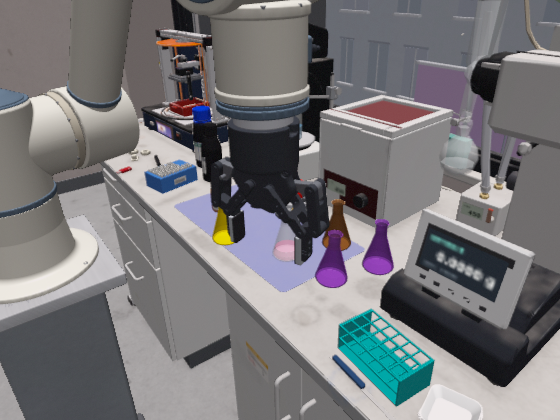

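View pics/top0.png

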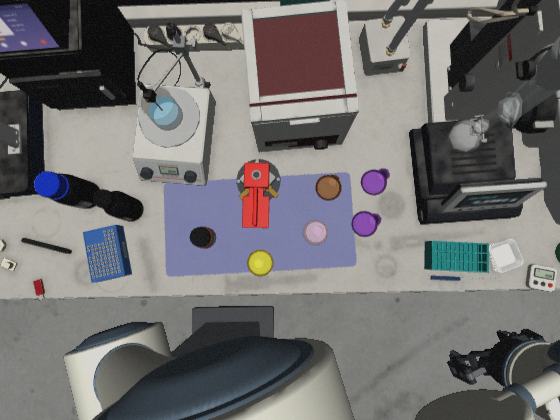

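The scene view is blocked by the gripper. The top view shows:
- Red handle: boss (257,175), paddle tip about (256,228).
- Pink flask: (316,232), on the robot's right.
- Black-capped jar: (202,237), on the left.
- Look-alike flasks: yellow (260,263), brown (329,187), purple (374,182) and (365,223).

Only the flask at (316,232) has pink contents, so it's the target, and the turn is toward +0.785.

```bash
python3 - <<'E'
from h import *
f=np.load("top0.npz");im=f["im"];d=f["d"];P=cloud("top",d)
hsv=cv2.cvtColor(im,cv2.COLOR_BGR2HSV)
m=((hsv[...,0]<6)|(hsv[...,0]>174))&(hsv[...,1]>170)&(hsv[...,2]>90)
m[:158]=0;m[240:]=0;m[:,:225]=0;m[:,290:]=0
z=P[...,2];print("hist",np.histogram(z[m],bins=np.arange(.03,.1,.005)))
for lo,hi in((.046,.06),(.073,.09)):
    k=m&(z>lo)&(z<hi);print(lo,k.sum(),P[k].mean(0).round(4),P[k].min(0).round(3),P[k].max(0).round(3))
    print(cv2.minAreaRect(P[k][:,:2].astype(np.float32)))
# paddle axis: all red centre line
for r in range(160,232,6):
    u=np.where(m[r])[0]
    if len(u):print(r,u.min(),u.max(),np.round(z[r,u[len(u)//2]],3))
for nm,(u,v,zz) in dict(pink=(316,232,.1),jar=(202,237,.082),yel=(260,263,.1),brown=(329,187,.1)).items():print(nm,plane("top",u,v,zz).round(3),P[v,u].round(3))
cv2.imwrite("pics/crop.png",cv2.resize(im[150:290,180:400],None,fx=3.6,fy=3.6,interpolation=cv2.INTER_CUBIC))
E
```

```text
hist (array([  0,   0,   0,   0,   0,   0,   2, 420, 314, 310, 218,   0,  17,
       129]), array([0.03 , 0.035, 0.04 , 0.045, 0.05 , 0.055, 0.06 , 0.065, 0.07 ,
       0.075, 0.08 , 0.085, 0.09 , 0.095, 0.1  ]))<stdin>:8: RuntimeWarning: Mean of empty slice.
  ret = um.true_divide(
Traceback (most recent call last):
ValueError: zero-size array to reduction operation minimum which has no identity
```

```bash
python3 - <<'E'
from h import *
f=np.load("top0.npz");im=f["im"];d=f["d"];P=cloud("top",d)
hsv=cv2.cvtColor(im,cv2.COLOR_BGR2HSV)
m=((hsv[...,0]<6)|(hsv[...,0]>174))&(hsv[...,1]>170)&(hsv[...,2]>90)
m[:158]=0;m[240:]=0;m[:,:225]=0;m[:,290:]=0
z=P[...,2]
for nm,lo,hi in(("plate",.063,.0735),("boss",.075,.085),("rib",.09,.105)):
    k=m&(z>lo)&(z<hi);q=P[k];print(nm,k.sum(),np.median(q,0).round(4),q.min(0).round(3),q.max(0).round(3))
    print(cv2.minAreaRect(q[:,:2].astype(np.float32)))
    if nm=="rib":print(cv2.fitLine(q[:,:2].astype(np.float32),cv2.DIST_L2,0,.001,.001).ravel())
for nm,(u,v,zz) in dict(pink=(316,232,.1),jar=(202,237,.082),yel=(260,263,.1),brown=(329,187,.1)).items():print(nm,plane("top",u,v,zz).round(3),P[v,u].round(3))
cv2.imwrite("pics/crop.png",cv2.resize(im[150:290,180:400],None,fx=3.6,fy=3.6,interpolation=cv2.INTER_CUBIC))
E
```

```text
plate 722 [ 0.5022 -0.1799  0.0696] [ 0.464 -0.204  0.064] [ 0.554 -0.142  0.073]
((0.5089592337608337, -0.17360344529151917), (0.060517918318510056, 0.0897221490740776), 88.72102355957031)
boss 528 [ 0.5803 -0.1786  0.0795] [ 0.496 -0.206  0.075] [ 0.612 -0.149  0.085]
((0.5536590218544006, -0.1770332008600235), (0.05629848688840866, 0.11527414619922638), 89.13385772705078)
rib 152 [ 0.5076 -0.1742  0.0974] [ 0.465 -0.18   0.091] [ 0.551 -0.17   0.101]
((0.5079159736633301, -0.17401017248630524), (0.009044954553246498, 0.0865180492401123), 87.52098846435547)
[ 0.99966544 -0.02586455  0.5082159  -0.1743397 ]
pink [ 0.446 -0.311  0.1  ] [ 0.45  -0.317  0.023]
jar [ 0.441 -0.052  0.082] [ 0.441 -0.052  0.081]
yel [ 0.38  -0.185  0.1  ] [ 0.378 -0.18   0.026]
brown [ 0.546 -0.343  0.1  ] [ 0.55  -0.345  0.078]
```

View pics/crop.png

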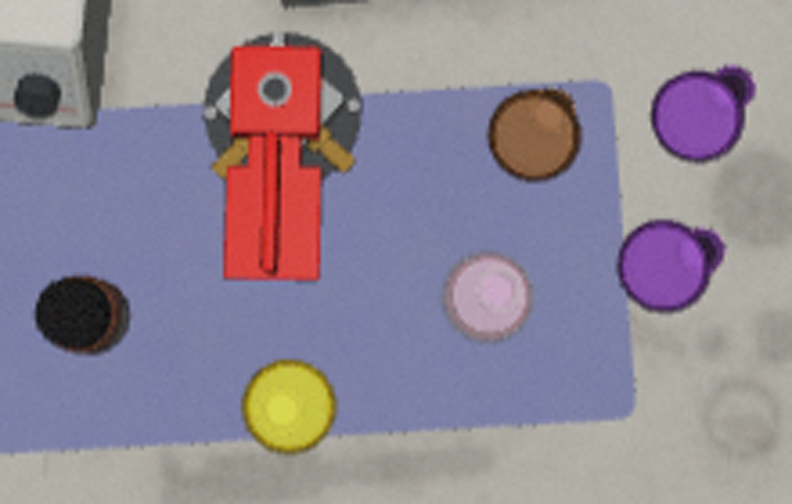

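The crop confirms it: the pink-filled flask at crop (488,297) sits before the right-hand port, and the jar at (78,315) before the left one. The yellow, brown and purple look-alikes stand clear. The measured heights (plate 0.070, boss 0.080, rib 0.097) fit the description. The turning axis is near (0.583,-0.177). I'll turn the tool and travel above the rib, with the fingers partly closed.

```bash
python3 -m crank '[[-0.4,[0,0,0],0.91],[-0.4,[0,0,0],0.91],[-0.4,[0,0,0],0.91],[-0.4,[0,0,0],0.91],[-0.4,[0,0,0],0.91],[-0.4,[0,0,0],0]]' 30
python3 - <<'E'
from h import *
o=np.array([.583,-.177])
for u,v in((240.5,197.2),(276.4,195.3)):
    p=plane("top",u,v,.03)[:2]-o;print(p.round(3),np.hypot(*p).round(3),np.degrees(np.arctan2(p[1],p[0]))%360)
E
```

```text
clock: 0.7
position: [0.2276, -0.5818, 0.2]
eef_rot: [-3.141, 0.0, -0.026]
force: [0.2, 0.1, -0.1]
width: 0.0256
finger_force: 0.0
[-0.045  0.041] 0.061 137.41526321270916
[-0.043 -0.046] 0.063 227.22244135322623
```

```bash
python3 -m crank '[[-0.4,[0.0185,-0.0296,0],0],[-0.4,[0.0185,-0.0296,0],0],[-0.4,[0.0185,-0.0296,0],0],[-0.4,[0.0185,-0.0296,0],0],[-0.4,[0.0185,-0.0296,0],0],[-0.4,[0.0185,-0.0296,0],0],[-0.4,[0.0185,-0.0296,0],0],[-0.4,[0.0185,-0.0296,0],0],[-0.4,[0.0185,-0.0296,0],0],[-0.4,[0.0185,-0.0296,0],0],[-0.4,[0.0185,-0.0296,0],0],[-0.4,[0.0185,-0.0296,0],0],[-0.4,[0.0185,-0.0296,0],0],[-0.4,[0.0185,-0.0296,0],0],[-0.4,[0,0,0],0],[-0.4,[0,0,0],0]]'
python3 - <<'E'
from h import *
for n in("scene","top"):
    im,d=ctrl.snapshot(n);np.savez(f"{n}1.npz",im=im,d=d)
    cv2.imwrite(f"pics/{n}1.png",im)
E
```

```text
clock: 2.3
position: [0.4967, -0.1735, 0.2002]
eef_rot: [3.142, 0.0, -0.021]
force: [0.3, 0.2, 0.4]
width: 0.0256
finger_force: 0.0
```

View pics/scene1.png

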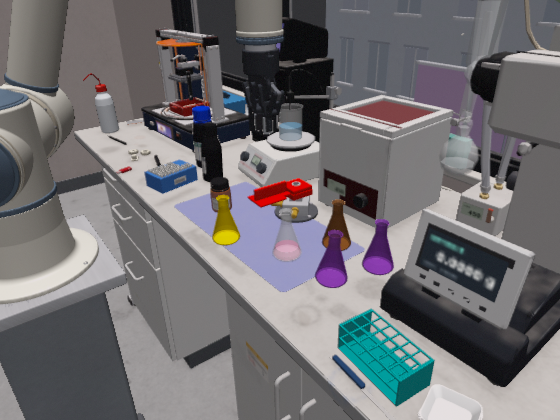

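The scene view shows the gripper raised above the red paddle at (270,195). The pink flask (287,240), jar (220,195) and yellow flask (225,225) are undisturbed. Next I'll lower and pinch the rib.

```bash
python3 -m crank '[[-0.4,[0,0.0005,0.028],0],[-0.4,[0,0,0.028],0],[-0.4,[0,0,0.028],0],[-0.4,[0,0,0.027],0],[-0.4,[0,0,0],0],[-1,[0,0,0],0],[-1,[0,0,0],0],[-1,[0,0,0],0],[-1,[0,0,0],0]]' 30
```

```text
clock: 3.3
position: [0.4971, -0.1748, 0.0903]
eef_rot: [3.141, -0.001, -0.024]
force: [0.1, -0.2, -0.3]
width: -0.0001
finger_force: 0.0
```

The fingers shut fully with no grip force, so they aren't on the rib. I'll look.

```bash
python3 - <<'E'
from h import *
im,d=ctrl.snapshot("scene");np.savez("scene2.npz",im=im,d=d)
a=cv2.resize(im[150:270,180:360],None,fx=4,fy=4,interpolation=cv2.INTER_CUBIC)
cv2.imwrite("pics/s2.png",a)
P=cloud("scene",np.load("scene1.npz")["d"]);i1=np.load("scene1.npz")["im"]
hsv=cv2.cvtColor(i1,cv2.COLOR_BGR2HSV);m=((hsv[...,0]<6)|(hsv[...,0]>174))&(hsv[...,1]>170)
m[:175]=0;m[215:]=0;m[:,:240]=0;m[:,320:]=0
q=P[m];print(q.min(0).round(3),q.max(0).round(3))
for lo,hi in((.06,.074),(.075,.085),(.088,.12)):
    k=q[(q[:,2]>lo)&(q[:,2]<hi)];print(len(k),np.median(k,0).round(3),k.min(0).round(3),k.max(0).round(3))
E
```

```text
[-0.016 -0.954  0.056] [ 0.612 -0.144  0.539]
410 [ 0.518 -0.193  0.071] [ 0.461 -0.208  0.06 ] [ 0.611 -0.144  0.074]
343 [ 0.565 -0.178  0.081] [ 0.465 -0.209  0.075] [ 0.612 -0.151  0.085]
175 [ 0.508 -0.176  0.095] [ 0.465 -0.181  0.088] [ 0.552 -0.17   0.102]
```

View pics/s2.png

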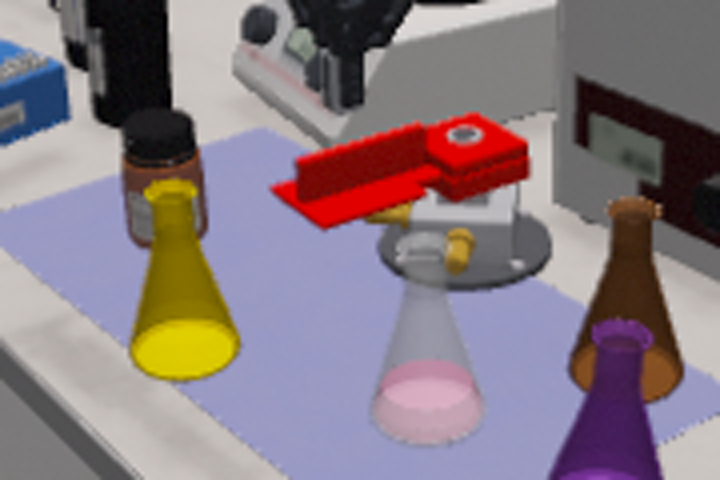

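The fingertips show at crop (345,100), which is full image (266,175), behind or above the rib. I'll locate them from the depth.

```bash
python3 - <<'E'
from h import *
s=ctrl.read_state();print(s["clock"],s["position"].round(4) if hasattr(s["position"],'round') else s["position"],s["q"],s["width"])
f=np.load("scene2.npz");P=cloud("scene",f["d"])
for v,u in((174,266),(170,266),(160,266),(150,268),(165,262),(165,270)):print(v,u,P[v,u].round(3),f["im"][v,u])
K,R,t=cam("scene")
for p in((.497,-.175,.082),(.497,-.175,.2)):
    c=K@(R@np.array(p)+t);print(p,(c[:2]/c[2]).round(1),c[2].round(3))
im,d=ctrl.snapshot("top");np.savez("top2.npz",im=im,d=d)
cv2.imwrite("pics/t2.png",cv2.resize(im[140:290,170:400],None,fx=3.4,fy=3.4,interpolation=cv2.INTER_CUBIC))
E
```

```text
3.35 [ 0.497  -0.1748  0.0901] [-4.51534989e-01  4.98629513e-01  1.71329556e+00 -7.72600099e-06
  9.28380742e-01  1.14345272e+00] -7.33453427212415e-05
174 266 [ 0.49  -0.189  0.138] [27 23 24]
170 266 [ 0.493 -0.186  0.146] [31 27 27]
160 266 [ 0.484 -0.199  0.177] [30 28 25]
150 268 [ 0.5   -0.186  0.192] [63 57 52]
165 262 [ 0.487 -0.179  0.158] [86 81 82]
165 270 [ 0.502 -0.188  0.157] [32 29 27]
(0.497, -0.175, 0.082) [266.  193.2] 1.038
(0.497, -0.175, 0.2) [264.1 145.8] 0.983
```

View pics/t2.png

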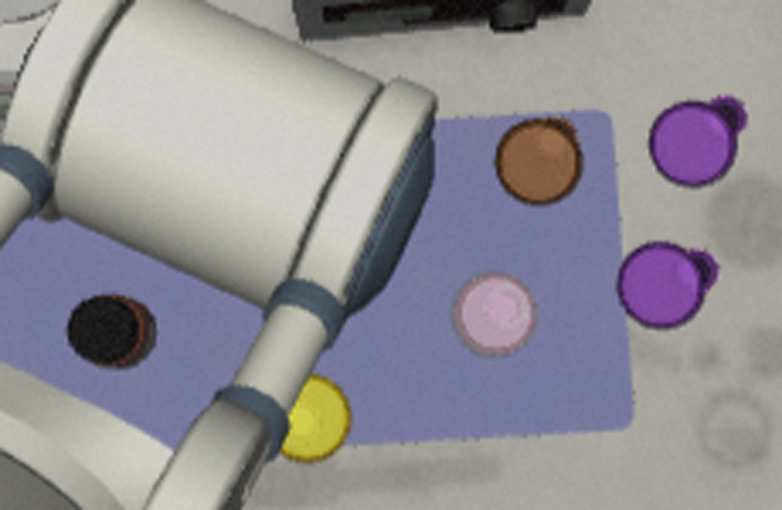

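The top view shows the arm covering the valve, with flask, jar and look-alikes in place. In the scene view the fingertips seem about 40 mm higher than the reported TCP implies. I'll compare tip heights in the three stored scene pictures with the poses.

```bash
python3 - <<'E'
from h import *
K,R,t=cam("scene")
def pr(p):
    c=K@(R@np.array(p)+t);return (c[:2]/c[2]).round(0)
print("cam",(-R.T@t).round(3))
for n,o,zt in(("0",(.228,-.582),.205),("1",(.4967,-.1735),.2-.004),("2",(.497,-.1748),.082)):
    f=np.load(f"scene{n}.npz");P=cloud("scene",f["d"])
    r=np.hypot(P[...,0]-o[0],P[...,1]-o[1]);k=(r<.075)&(P[...,2]>.103)&(f["d"]>0)&(f["im"].max(2)<140)
    z=P[...,2][k];i=np.argsort(z)[:400:50];v,u=np.where(k)
    print(n,"proj tip",pr((*o,zt)),[(int(u[j]),int(v[j]),P[v[j],u[j]].round(3).tolist()) for j in i])
E
```

```text
cam [-0.016 -0.954  0.539]
0 proj tip [269. 277.] [(303, 262, [0.247, -0.626, 0.244]), (231, 240, [0.202, -0.54, 0.249]), (296, 260, [0.236, -0.627, 0.252]), (237, 235, [0.209, -0.542, 0.254]), (243, 229, [0.221, -0.538, 0.256]), (232, 234, [0.203, -0.542, 0.258]), (233, 233, [0.203, -0.544, 0.26]), (311, 248, [0.255, -0.63, 0.263])]
1 proj tip [264. 147.] [(268, 133, [0.499, -0.19, 0.233]), (271, 130, [0.502, -0.197, 0.241]), (269, 127, [0.499, -0.193, 0.247]), (258, 121, [0.495, -0.158, 0.253]), (272, 122, [0.504, -0.199, 0.259]), (272, 119, [0.505, -0.198, 0.265]), (255, 114, [0.487, -0.159, 0.27]), (256, 110, [0.492, -0.156, 0.278])]
2 proj tip [266. 193.] [(266, 178, [0.497, -0.178, 0.122]), (268, 172, [0.501, -0.18, 0.137]), (268, 169, [0.497, -0.188, 0.148]), (268, 164, [0.498, -0.186, 0.159]), (266, 156, [0.506, -0.167, 0.171]), (276, 159, [0.506, -0.208, 0.176]), (268, 159, [0.485, -0.206, 0.181]), (252, 148, [0.486, -0.14, 0.187])]
```

In all three pictures the tips stand about 40 mm higher than the stated tool geometry gives, while x and y agree. The empty closing confirms this, so I'll use tip z ≈ reported z + 0.032. I'll reopen and lower in two stages, watching the force.

```bash
python3 -m crank '[[-0.4,[0,0,0],0],[-0.4,[0,0,0],0],[-0.4,[0,0,0],0],[-0.4,[0,0,0.01],0],[-0.4,[0,0,0.01],0],[-0.4,[0,0,0.01],0],[-0.4,[0,0,0],0]]' 30; python3 -m crank '[[-0.4,[0,0,0.005],0],[-0.4,[0,0,0.005],0],[-0.4,[0,0,0],0]]'; python3 -m crank '[[-1,[0,0,0],0],[-1,[0,0,0],0],[-1,[0,0,0],0],[-1,[0,0,0],0]]'
```

```text
clock: 4.1
position: [0.4956, -0.1741, 0.0576]
eef_rot: [-3.14, 0.003, -0.024]
force: [-0.1, 0.4, -0.0]
width: 0.0258
finger_force: 0.0
clock: 4.4
position: [0.4964, -0.1745, 0.0488]
eef_rot: [-3.141, 0.001, -0.024]
force: [-0.2, 0.4, -0.5]
width: 0.0252
finger_force: 0.0
clock: 4.8
position: [0.4966, -0.1746, 0.0495]
eef_rot: [3.142, -0.0, -0.024]
force: [-0.4, 0.8, -0.4]
width: 0.0081
finger_force: 35.0
```

The rib is gripped (8 mm wide, 35 N). Now I'll swing along the arc toward the flask: 10 steps of 4°, with no pressure yet.

```bash
python3 -m crank '[[-1,[0.0002,0.006,0],-0.8],[-1,[0.0002,0.006,0],-0.8],[-1,[0.0002,0.006,0],-0.8],[-1,[0.0002,0.006,0],-0.8],[-1,[0.0002,0.006,0],-0.8],[-1,[0,0,0],0]]'; python3 -m crank '[[-1,[0.0002,0.006,0],-0.8],[-1,[0.0002,0.006,0],-0.8],[-1,[0.0002,0.006,0],-0.8],[-1,[0.0002,0.006,0],-0.8],[-1,[0.0002,0.006,0],-0.8],[-1,[0,0,0],0],[-1,[0,0,0],0]]'
```

```text
clock: 5.4
position: [0.5013, -0.2047, 0.0495]
eef_rot: [3.141, -0.0, 0.326]
force: [0.0, 0.1, 2.0]
width: 0.008
finger_force: 35.4
clock: 6.1
position: [0.5153, -0.2303, 0.0495]
eef_rot: [3.141, 0.0, 0.67]
force: [-1.0, -2.6, 0.7]
width: 0.0083
finger_force: 35.3
```

```bash
python3 -m crank '[[-1,[0.0001,0.0038,0],-0.5],[-1,[0.0001,0.0038,0],-0.5],[-1,[0.0001,0.0038,0],-0.5],[-1,[0,0,0],0],[-1,[0,0,0.002],0],[-1,[0,0,0],0]]'; python3 -m crank '[[-1,[0,0,0.002],0],[-1,[0,0,0],0]]';python3 -m crank '[[-1,[0,0,0.002],0],[-1,[0,0,0],0]]'
```

```text
clock: 6.7
position: [0.5229, -0.2387, 0.0474]
eef_rot: [3.141, 0.0, 0.802]
force: [-1.1, -4.2, -0.3]
width: 0.0079
finger_force: 35.1
clock: 6.9
position: [0.5229, -0.2387, 0.0454]
eef_rot: [3.141, 0.0, 0.802]
force: [-1.5, -5.5, -0.4]
width: 0.0085
finger_force: 35.1
clock: 7.1
position: [0.5228, -0.2387, 0.0434]
eef_rot: [3.141, 0.0, 0.802]
force: [-0.7, -5.2, -1.1]
width: 0.0081
finger_force: 35.1
```

```bash
for i in 1 2; do python3 -m crank '[[-1,[0,0,0.002],0],[-1,[0,0,0],0]]';done; python3 - <<'E'
from h import *
im,d=ctrl.snapshot("scene");np.savez("scene3.npz",im=im,d=d)
cv2.imwrite("pics/s3.png",cv2.resize(im[130:270,200:360],None,fx=4,fy=4,interpolation=cv2.INTER_CUBIC))
E
```

```text
clock: 7.3
position: [0.5228, -0.2387, 0.0414]
eef_rot: [3.141, 0.0, 0.802]
force: [-1.7, -4.9, 0.0]
width: 0.0084
finger_force: 35.1
clock: 7.5
position: [0.5228, -0.2387, 0.0394]
eef_rot: [3.141, 0.0, 0.802]
force: [-1.2, -5.7, 0.1]
width: 0.0081
finger_force: 35.2
```

View pics/s3.png

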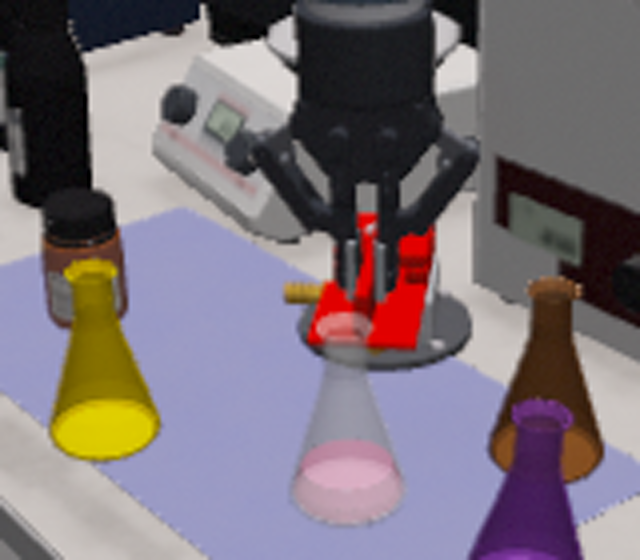

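The paddle now points at the pink flask (crop 345,330), with the fingers astride the rib. I'll check the heights from the depth for any drop.

```bash
cat >> h.py <<'E'
def red(n,npz):
    f=np.load(npz);P=cloud(n,f["d"]);h=cv2.cvtColor(f["im"],cv2.COLOR_BGR2HSV)
    m=((h[...,0]<6)|(h[...,0]>174))&(h[...,1]>170)&(np.hypot(P[...,0]-.583,P[...,1]+.177)<.135)&(P[...,2]>.03)
    return P[m]
E
python3 - <<'E'
from h import *
for n in("scene1","scene3"):
    q=red("scene",n+".npz");b=q[np.hypot(q[:,0]-.583,q[:,1]+.177)<.025]
    print(n,len(q),len(b),"z boss pct",np.percentile(b[:,2],[10,25,50,75,90]).round(4) if len(b) else"")
    print(np.histogram(q[:,2],bins=np.arange(.04,.11,.005))[0], q[:,2].max())
E
```

```text
scene1 1119 108 z boss pct [0.0807 0.0813 0.082  0.0824 0.083 ]
[  4   4  13  28  45  98 303 118 231  66  74  88  39   8] 0.10715082026297236
scene3 558 31 z boss pct [0.0709 0.0713 0.0717 0.0722 0.0729]
[  3   7  16  48 236  27  63  13  18  44  19  27  18  11] 0.12663852738466022
```

The boss has dropped about 10 mm, exactly with the commanded descent, so the pinch is carrying it down. I'll press on to the stop.

```bash
for i in 1 2 3; do python3 -m crank '[[-1,[0,0,0.0015],0],[-1,[0,0,0],0]]' | grep -E "pos|^force";done
```

```text
position: [0.5228, -0.2387, 0.0379]
force: [-1.4, -4.9, -0.0]
position: [0.523, -0.2389, 0.0369]
force: [-3.0, -5.6, 8.2]
position: [0.5236, -0.2395, 0.0366]
force: [-6.6, -5.4, 28.4]
```

The stop was reached after 12.6 mm of travel, with the force rising to 28 N, so it's home. I'll release, rise and check.

```bash
python3 -m crank '[[-0.4,[0,0,0],0],[-0.4,[0,0,0],0],[-0.4,[0,0,0],0],[-0.4,[0,0,0],0]]'; python3 -m crank '[[-0.4,[0,0,-0.015],0],[-0.4,[0,0,-0.015],0],[-0.4,[0,0,-0.03],0],[-0.4,[0,0,-0.03],0],[-0.4,[0,0,-0.03],0],[-0.4,[0,0,-0.03],0],[-0.4,[0,0,0],0],[-0.4,[0,0,0],0]]'
python3 - <<'E'
from h import *
for n in("scene","top"):
    im,d=ctrl.snapshot(n);np.savez(f"{n}4.npz",im=im,d=d)
cv2.imwrite("pics/s4.png",np.load("scene4.npz")["im"])
q=red("scene","scene4.npz");b=q[np.hypot(q[:,0]-.583,q[:,1]+.177)<.025]
print("boss z",np.percentile(b[:,2],[10,50,90]).round(4),len(b))
r=q[q[:,2]>.08];L=cv2.fitLine(r[:,:2].astype(np.float32),cv2.DIST_L2,0,.001,.001).ravel();print(r[:,2].max(),L,np.degrees(np.arctan2(L[1],L[0])))
E
```

```text
clock: 8.55
position: [0.5229, -0.2384, 0.0347]
eef_rot: [-3.141, -0.0, 0.804]
force: [0.8, 0.4, 0.5]
width: 0.0258
finger_force: 0.0
clock: 9.35
position: [0.5231, -0.2387, 0.1851]
eef_rot: [3.141, -0.0, 0.804]
force: [-0.1, 0.3, -1.1]
width: 0.0256
finger_force: 0.0
boss z [0.0682 0.0697 0.0706] 91
0.10725610360249323 [ 0.9994659  -0.03267875  0.5874007  -0.24093108] -1.8726877
```

View pics/s4.png

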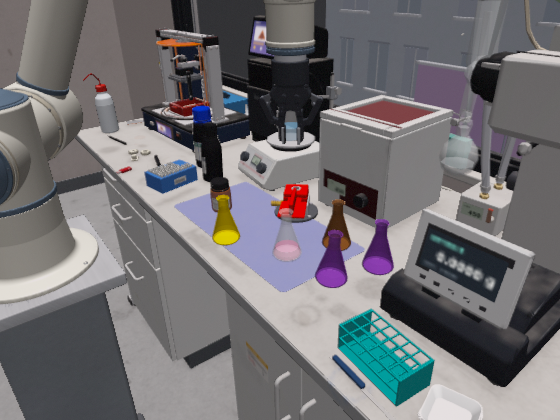

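The picture shows the paddle down at (293,203), pointing at the pink flask (287,240). The jar (220,195) and the look-alikes haven't moved. The boss is 12.3 mm lower than at the start and the robot is clear, so I'm handing in.

```bash
python3 -c "
from workcell import ctrl
print(ctrl.hand_in())"
```

```text
the job is handed in; nothing more can be done
None
```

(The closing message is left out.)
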